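# Probe the fixture's blind bore and set the matching rest post under a levelling bar

### The arm

A 6-joint arm with a two-finger parallel gripper is mounted at the origin on the work surface. World frame = base frame: x ahead of the robot, y to its left, z up, the work surface at z = 0. Lengths are in m, angles in rad, forces in N, time in s.
With the tool pointing down it reaches from about 0.3 to 0.775 m from the base axis. Payload 14.6 kg.
Tool frame: the origin (TCP) lies midway between the tips of the shut fingers; the grasp point (between the pads) lies 19 mm behind it (ctrl.pinch_z is the distance from the TCP to the grasp point, in m); z points along the fingers, y is the line along which they close (so a half turn about z gives the same grasp; the last joint's range is limited). The gripper opens to 94 mm and grips with 3 to 60 N. Pads are 16 mm wide; open, the fingers measure 119 mm over their backs; the gripper's body (75 mm by 177 mm) begins 78 mm behind the grasp point.
Start: joints at [-1.292, 0.3, 1.521, -0, 1.321, -0.067], TCP at [0.186, -0.517, 0.166] pointing down, gripper open.
Joint ranges: [-3.03, 3.03], [-0.79, 2.21], [0.23, 2.52], [-1.04, 4.18], [0, 3.07], [-2.55, 2.55]. Speed limits (rad/s): [2.22, 2.22, 2.57, 3.14, 3.14, 3.14].

### API

Orientations are given as [roll, pitch, yaw] about the fixed x, y, z axes, in that order (R = Rz(yaw) Ry(pitch) Rx(roll)).
In Python, from station import ctrl gives the robot as it stands.
- The arm moves only by the tool jog_arm, never from a script. Its argument "motion" is a list of rows, each a list of 7 numbers: the shift along the tool's x, y, z in m, then the turn, a rotation vector about the tool's x, y, z in rad, then the opening, from -1 (shut) to 1 (fully open). In form: [[tx, ty, tz, rx, ry, rz, gripper], ...]. A call has 1 to 5 rows; each row shifts and turns the commanded pose from where the row before left it, along the tool's axes as they then stand; what a row does not reach is not made up. A row lasts 1/10 s, in which the tool goes at most 50 mm and 8.59 degrees, less where a joint would pass 70% of its speed; a pose out of reach is approached as far as the arm can. A call is refused whole if a number of a shift passes 0.05 or a number of a turn 0.15, either way. A call with a gripper value outside its range is refused whole. The fingers move at their own pace and stop on an object; "squeeze" is the grip in N (left out, the last holds). Time passes only in rows, so rows that do not move let the fingers close. It gives the time, the measured TCP pose, the force, the opening and the grip force at its end, in the units of the state.
- ctrl.get_obs(): the state, without advancing time (a new reading comes with each control period).
- ctrl.camera(name): name is "side" or "top" or "wrist"; returns the picture (420x560x3 uint8, red, green, blue); there is no depth.
- ctrl.camera_model(name): a dict with "intrinsics" (3x3 intrinsics, pixels), "rvec" (rotation vector, rad) and "tvec" (3), from world to camera coordinates, as OpenCV has them. Camera axes: x right, y down, z forward; pixel columns grow to the right and rows downward; lengths in m; the calibration is good to about 2 mm. A picture is of the moment at which its call begins: read the wrist's pose just before it. camera_model takes no time and is no camera call; for the wrist camera it gives the pose at the moment of the call.
- ctrl.hand_in(): hands the job in; it is judged then, once.
The state is a dict: "time_s": time; "qpos": joint angles; "joint_vel": joint speeds; "tau": joint torques, N m; "ee_pos": TCP position; "eef_rot": TCP orientation; "force": force on the tool from outside, world axes, zero at the start; "moment": the same for the moment, N m; "grip_width": finger opening in m; "grip_force": force on a finger pad.
Only numpy, scipy, OpenCV 4.12 (cv2) and the standard library are available. Lean on these libraries where they do the work, as an engineer would, in place of code of your own. Each camera call takes 0.05 s, during which the arm holds its last target. There are 200 camera calls.

### The job

Hold the depth rod upright in the fixture's blind bore until its tip rests on the bottom, to find how deep the bore is, then hang the rod back in its holder and let go. From the rack take the one rest post that, standing on the bottom of that bore, comes level with the fixture's fixed post; stand it there and let go. Then lay the straight bar, right way up, centred across both posts so that it lies level, and leave the other posts in their sockets and the rest of the bench undisturbed.

Things in the scene. Friction and masses are not known exactly. Their poses are not given: they have to be found in the camera images.
- fixture: fixed steel fixture block, 110 (x) x 190 (y) x 60 (z) mm, origin at the centre of its underside. A blind bore opens in its top at y = +45 mm; a fixed rest post (12 mm stem, 20 mm round head 16 mm high, top 40 mm above the block) stands on it at y = -45 mm.
- bore (a point): centre of the mouth of the blind bore on the top face of the fixture, 60 mm above the bench. The bore is vertical, 15 mm across, flat-bottomed and either 24, 36 or 48 mm deep; which one cannot be told without probing.
- rest_top (a point): centre of the top of the fixed rest post, 40 mm above the fixture's top face (100 mm above the bench); 90 mm from the bore's axis.
- mid (a point): the point midway between the bore's axis and the fixed rest post, at the height of the fixed post's top (100 mm above the bench): where the middle of the bar's underside belongs.
- rod: depth rod, hanging upright in its holder. Origin at the very tip, z up along the rod. From the tip: a 5 mm round point 9 mm long (rod_c0), a 9 mm round shaft up to 78 mm, then a 20 mm round handle from 78 to 123 mm. About 140 g.
- holder_hole0 (a point): centre of the mouth of the hole through the rod's holder, a fixed black block 50 x 50 x 88 mm; the hole is 14 mm across and goes right through; the mouth is 88 mm above the bench. The rod hangs in it by the underside of its handle, its tip 78 mm below the mouth.
- rack: fixed aluminium post rack, 60 (x) x 190 (y) x 22 (z) mm, origin at the centre of its underside; three sockets 14 mm across and 15 mm deep at y = -65, 0 and +65 mm.
- post_short: plain steel rest post, 64 mm long in all: 12 mm round shank with a slightly chamfered flat foot, and a 20 mm round head that is the top 16 mm. Origin at the centre of its foot, z up along the post. It stands in one of the three sockets of the rack, foot 7 mm above the bench. In a bore 24 mm deep it stands 40 mm proud. About 90 g.
- post_mid: plain steel rest post, 76 mm long in all: 12 mm round shank with a slightly chamfered flat foot, and a 20 mm round head that is the top 16 mm. Origin at the centre of its foot, z up along the post. It stands in one of the three sockets of the rack, foot 7 mm above the bench. In a bore 36 mm deep it stands 40 mm proud. About 90 g.
- post_long: plain steel rest post, 88 mm long in all: 12 mm round shank with a slightly chamfered flat foot, and a 20 mm round head that is the top 16 mm. Origin at the centre of its foot, z up along the post. It stands in one of the three sockets of the rack, foot 7 mm above the bench. In a bore 48 mm deep it stands 40 mm proud. About 90 g.
- post_short_top (a point): centre of the top face of post_short's head
- post_mid_top (a point): centre of the top face of post_mid's head
- post_long_top (a point): centre of the top face of post_long's head
- bar: straight aluminium bar with dark round dimples on its sides, 150 (x) x 24 (y) x 30 (z) mm, lying on the bench; origin at the centre of its underside, x along its length. About 260 g.
- bearing: bystander, to be left alone: plain steel ball bearing lying flat, 52 mm outside, 16 mm high
- jaw: bystander, to be left alone: stepped dark steel chuck jaw, 60 x 24 x 28 mm
- arbor: bystander, to be left alone: short tapered steel arbor standing on its 44 mm flange, 45 mm high
- flange: bystander, to be left alone: steel disc 68 mm across with a thin upright spigot, 58 mm high
- caliper: bystander, to be left alone: digital caliper lying flat, 190 mm long
- driver: bystander, to be left alone: screwdriver lying flat, its handle toward its -x
Things that resemble listed ones, but are neither listed nor needed, are in the scene too. Leave any orange or yellow look-alike of the post_mid alone.

How it is judged:
On the way, in this order (a step that is already met when the one before it is completed fails the run):
1. the held rod stands upright in the bore with its tip on the bottom (z of rod in the frame of bore below -0.018 m and horizontal distance between rod and bore below 0.007 m and angle between rod's own z axis and vertical below 0.15 rad and contact force between rod_c0 and anything else above 0.5 N and contact force between the fingers and rod above 0.5 N), for 0.1 s.
2. the rod hangs in its holder again, released (z of rod in the frame of holder_hole0 between -0.083 and -0.072 m and horizontal distance between rod and holder_hole0 below 0.008 m and angle between rod's own z axis and vertical below 0.12 rad and contact force between the fingers and rod below 0.05 N), for 0.2 s.
3. a post stands in the bore with its top level with the fixed post, released (((z of post_short_top in the frame of rest_top between -0.004 and 0.004 m and horizontal distance between post_short and bore below 0.006 m and angle between post_short's own z axis and vertical below 0.12 rad and contact force between the fingers and post_short below 0.05 N) or (z of post_mid_top in the frame of rest_top between -0.004 and 0.004 m and horizontal distance between post_mid and bore below 0.006 m and angle between post_mid's own z axis and vertical below 0.12 rad and contact force between the fingers and post_mid below 0.05 N) or (z of post_long_top in the frame of rest_top between -0.004 and 0.004 m and horizontal distance between post_long and bore below 0.006 m and angle between post_long's own z axis and vertical below 0.12 rad and contact force between the fingers and post_long below 0.05 N))), for 0.2 s.
At the end, for the whole second after the job is handed in: Rod hanging released in its holder; one post upright in the bore, top within 4 mm of the fixed post's; bar at rest on both, level within 0.05 rad, middle within 25 mm of their midpoint, within 0.2 rad of their line; other posts within 20 mm of their start (all of step 2 and angle between bar's own z axis and vertical below 0.05 rad and angle between bar's own x axis and vertical between 1.5208 and 1.6208 rad and horizontal distance between bar and mid below 0.025 m and z of bar in the frame of mid between -0.005 and 0.005 m and angle between the x axis of bar and the y axis of fixture, either way round below 0.2 rad and contact force between bar and fixture above 0.2 N and contact force between the fingers and bar below 0.05 N and linear speed of bar below 0.02 m/s and (((z of post_short_top in the frame of rest_top between -0.004 and 0.004 m and horizontal distance between post_short and bore below 0.006 m and angle between post_short's own z axis and vertical below 0.12 rad and contact force between the fingers and post_short below 0.05 N) and contact force between bar and post_short above 0.2 N and distance of each of post_mid, post_long from where it was at the start of the episode below 0.02 m) or ((z of post_mid_top in the frame of rest_top between -0.004 and 0.004 m and horizontal distance between post_mid and bore below 0.006 m and angle between post_mid's own z axis and vertical below 0.12 rad and contact force between the fingers and post_mid below 0.05 N) and contact force between bar and post_mid above 0.2 N and distance of each of post_short, post_long from where it was at the start of the episode below 0.02 m) or ((z of post_long_top in the frame of rest_top between -0.004 and 0.004 m and horizontal distance between post_long and bore below 0.006 m and angle between post_long's own z axis and vertical below 0.12 rad and contact force between the fingers and post_long below 0.05 N) and contact force between bar and post_long above 0.2 N and distance of each of post_short, post_mid from where it was at the start of the episode below 0.02 m))); the robot touches nothing.
It fails at once if a bystander is moved by more than 30 mm (distance of any of bearing, jaw, arbor, flange, caliper, driver from where it was at the start of the episode above 0.03 m).
It also fails if it takes over 72 s, if anything falls off the work surface, if the arm or the gripper's body presses on something with over 40 N, if the wrist force passes 120 N, or if a joint passes its speed limit or range.

## Working session

There is one attempt and no reset: what is moved stays moved. The work goes in short steps, Python scripts to look and compute and a tool call to move; the robot and the scene stay as the last step left them, time stands still between calls to the robot, and variables do not carry over. Pictures are saved under pics/ and viewed, at most 10 in all, crops included, and the job is handed in when it is done.

Besides the shell and the picture viewer there is one more tool, called by a JSON object that holds its "name" and its "arguments". jog_arm: Moves the arm, as the interface text tells. Its arguments: {"type":"object","properties":{"motion":{"type":"array"},"squeeze":{"type":"number"}},"required":["motion"]}

```bash
ls; mkdir -p pics; cat > h.py <<'E'
import numpy as np, cv2
from station import ctrl
def snap(n,f=None):
    m=ctrl.camera_model(n); im=ctrl.camera(n)[:,:,::-1].copy()
    if f: cv2.imwrite('pics/'+f,im); np.save('pics/'+f+'.npy',np.array([m['intrinsics'],cv2.Rodrigues(np.array(m['rvec'],float))[0],np.c_[np.array(m['tvec']).reshape(3),np.zeros((3,2))]]))
    return m,im
def load(f):
    K,R,t=np.load('pics/'+f+'.npy'); return (K,R,t[:,0]),cv2.imread('pics/'+f)
def ray(c,u,v):
    K,R,t=c; d=R.T@np.linalg.inv(K)@np.array([u,v,1.]); return -R.T@t,d/np.linalg.norm(d)
def onz(c,u,v,z):
    o,d=ray(c,u,v); return o+d*(z-o[2])/d[2]
def tri(rs):
    A=sum(np.eye(3)-np.outer(d,d) for o,d in rs); b=sum((np.eye(3)-np.outer(d,d))@o for o,d in rs); return np.linalg.solve(A,b)
def proj(c,p):
    K,R,t=c; q=K@(R@np.array(p)+t); return q[:2]/q[2]
E
python3 - <<'E'
from h import *
a=[snap(n,n+'0.png') for n in('top','side')]
cv2.imwrite('pics/s.png',a[1][1])
o=ctrl.get_obs();print(o['ee_pos'],o['eef_rot'],o['grip_width'],ctrl.pinch_z)
for n in ('top','side'):
    c,_=load(n+'0.png'); print(n,ray(c,280,210),c[0][0,0])
E
```

```text
pics
[ 0.1863644  -0.51719651  0.16548311] [-3.14064765e+00 -9.49363136e-05  3.45766944e-01] 0.09376569573825369 0.0188
top (array([0.34324057, 0.00487891, 1.2418709 ]), array([ 0.20010304,  0.01652585, -0.97963548])) 475.31117846919403
side (array([-0.00881985,  0.63516986,  0.71098815]), array([ 0.5382746 , -0.59989113, -0.59193841])) 451.465402777517
```

View pics/top0.png

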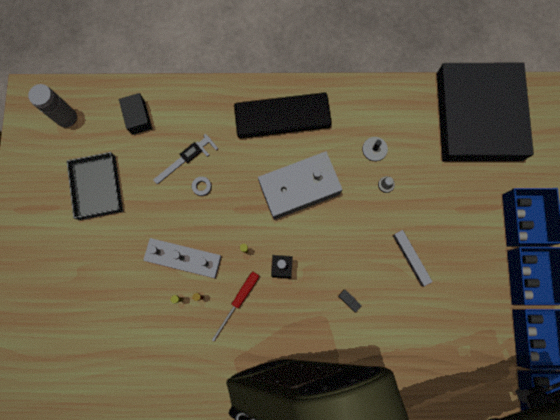

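View pics/side0.png

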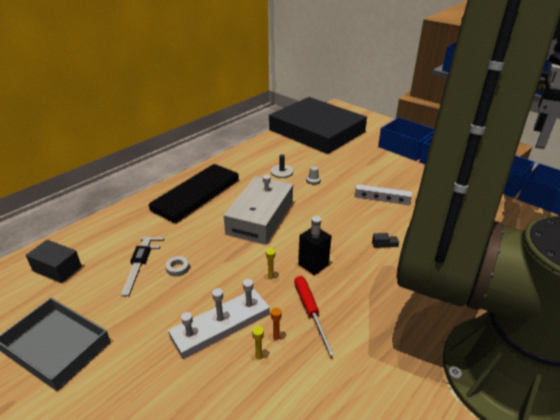

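The top view (x up, y left) shows the rack at (182,258) with posts at (156,250), (178,255) and (205,263). The holder and rod are at (282,266), the bore at (283,188), the fixed post at (318,175) and the bar at (412,258). In the side view the post tops are at (187,317), (218,294) and (248,285), and the rod is at (316,221).

```bash
python3 - <<'E'
from h import *
T,ti=load('top0.png');S,si=load('side0.png')
P={'rod':((282,265),(316,221)),'pL':((156,249),(187,318)),'pM':((178,254),(218,294)),'pR':((205,262),(248,286)),'bore':((283,188),(253,209)),'rest':((318,175),(267,180))}
for k,(a,b) in P.items(): print(k,tri([ray(T,*a),ray(S,*b)]).round(3))
print('bar',onz(T,397,234,.03),onz(T,427,283,.03))
m=ctrl.camera_model('wrist');o=ctrl.get_obs()
from scipy.spatial.transform import Rotation as Ro
Rt=Ro.from_euler('xyz',o['eef_rot']).as_matrix();Rc=cv2.Rodrigues(np.array(m['rvec'],float))[0];c=-Rc.T@np.array(m['tvec']).reshape(3)
print('cam in tool',Rt.T@(c-o['ee_pos']),'\n',Rt.T@Rc.T,m['intrinsics'])
cr=cv2.resize(ti[145:290,135:345],None,fx=3.7,fy=3.7,interpolation=2);cv2.imwrite('pics/c1.png',cv2.convertScaleAbs(cr,alpha=1.3))
E
```

```text
rod [0.44  0.019 0.126]
pL [0.486 0.337 0.057]
pM [0.47  0.274 0.083]
pR [0.453 0.211 0.067]
bore [0.64  0.015 0.057]
rest [ 0.669 -0.071  0.088]
bar [ 0.5274113  -0.27556111  0.03      ] [ 0.40255839 -0.34546716  0.03      ]
cam in tool [ 0.07355473 -0.00030634 -0.21875248] 
 [[ 4.04950083e-04 -9.67535487e-01 -2.52734874e-01]
 [ 9.99999836e-01  4.94021510e-04 -2.88972094e-04]
 [ 4.04447220e-04 -2.52734716e-01  9.67535529e-01]] [[293.35022056   0.         283.05348899]
 [  0.         293.35022056 208.07146357]
 [  0.           0.           1.        ]]
```

View pics/c1.png

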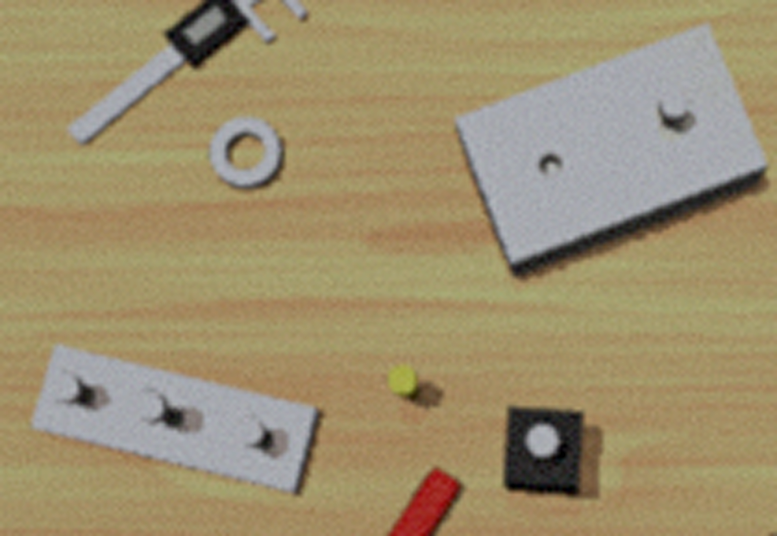

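The c1 crop confirms the layout: rod head at (543,440), bore mouth at (550,163), and post heads at about (75,385), (160,405) and (258,432). Left to right the post heights come out short, long, mid. I'm moving above the rod now.

{"name": "jog_arm", "arguments": {"motion": [[0.03,-0.03,-0.012,0,0,0,0],[0.03,-0.03,-0.012,0,0,0,0],[0.03,-0.03,-0.012,0,0,0,0],[0.03,-0.03,-0.012,0,0,0,0],[0.03,-0.03,-0.012,0,0,0,0]], "squeeze": 30}}

```text
time_s: 0.6
ee_pos: [0.277, -0.3238, 0.2262]
eef_rot: [-3.141, 0.0, 0.345]
force: [0.1, -0.2, 0.2]
grip_width: 0.0576
grip_force: 0.0
```

{"name": "jog_arm", "arguments": {"motion": [[0.03,-0.03,-0.006,0,0,0,0],[0.03,-0.03,-0.006,0,0,0,0],[0.03,-0.03,-0.006,0,0,0,0],[0.03,-0.03,-0.006,0,0,0,0],[0.03,-0.03,-0.006,0,0,0,0]]}}

```text
time_s: 1.1
ee_pos: [0.3672, -0.1318, 0.2562]
eef_rot: [3.142, -0.0, 0.346]
force: [0.4, -0.9, 0.7]
grip_width: 0.0468
grip_force: 0.0
```

{"name": "jog_arm", "arguments": {"motion": [[0.03,-0.03,0,0,0,0,0],[0.03,-0.03,0,0,0,0,0],[0.03,-0.03,0,0,0,0,0],[0.03,-0.03,0,0,0,0,0],[0,0,0,0,0,0,0]]}}

```text
time_s: 1.6
ee_pos: [0.4399, 0.0235, 0.2553]
eef_rot: [-3.141, 0.001, 0.35]
force: [0.4, 0.5, -0.2]
grip_width: 0.0469
grip_force: 0.0
```

```bash
python3 - <<'E'
from h import *
snap('wrist','w1.png')
c,_=load('w1.png')
for p in ([.44,.019,.133],[.64,.015,.06],[.669,-.071,.1]): print(proj(c,p))
E
```

```text
[287.02974685 196.57137364]
[343.93380494  40.56989491]
[430.54189432  32.27859932]
```

View pics/w1.png

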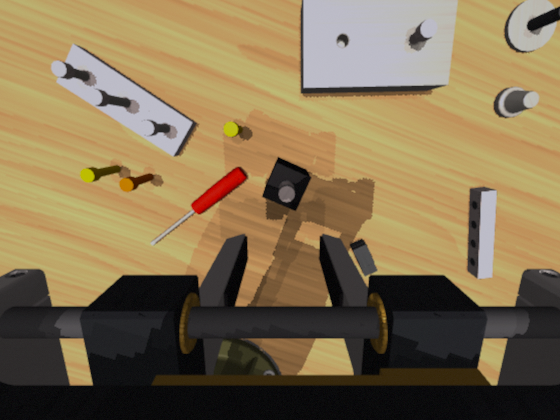

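The w1 view shows the rod head at (287,193), the bore at (342,41), the fixed post head at (427,29), the post heads at (60,68), (98,97) and (149,128), and the bar at (482,232). Everything is in view, so I'll magnify the tiles and take a second wrist view about 80 mm away for heights.

{"name": "jog_arm", "arguments": {"motion": [[0.03,0,0,0,0,0,0],[0.03,0,0,0,0,0,0],[0.03,0,0,0,0,0,0],[0,0,0,0,0,0,0],[0,0,0,0,0,0,0]]}}

```text
time_s: 2.15
ee_pos: [0.5235, 0.0496, 0.2554]
eef_rot: [-3.141, 0.001, 0.345]
force: [-0.2, 0.1, 0.1]
grip_width: 0.047
grip_force: 0.0
```

```bash
python3 - <<'E'
from h import *
snap('wrist','w2.png')
c1,i1=load('w1.png');c2,i2=load('w2.png')
P=[[.44,.019,.133],[.64,.015,.06],[.669,-.071,.1],[.486,.337,.071],[.47,.274,.095],[.453,.211,.083]]
rows=[]
for c,i in((c1,i1),(c2,i2)):
    r=[]
    for p in P:
        u,v=np.round(proj(c,p)).astype(int); u=np.clip(u,22,537);v=np.clip(v,22,397); print(u-22,v-22,end=' | ')
        t=cv2.resize(i[v-22:v+22,u-22:u+22],(264,264),interpolation=2)
        for k in range(0,44,10): cv2.putText(t,str(k),(k*6,8),0,.3,(0,0,255));cv2.putText(t,str(k),(0,k*6+8),0,.3,(0,0,255))
        r.append(t)
    rows.append(r);print()
for n in(0,1): cv2.imwrite(f'pics/m{n}.png',np.vstack([np.hstack(rows[n][:3]),np.hstack(rows[n][3:])]))
E
```

```text
265 175 | 322 19 | 409 10 | 41 46 | 76 75 | 128 107 | 
262 242 | 315 91 | 395 90 | 50 118 | 84 148 | 133 174 |
```

View pics/m0.png

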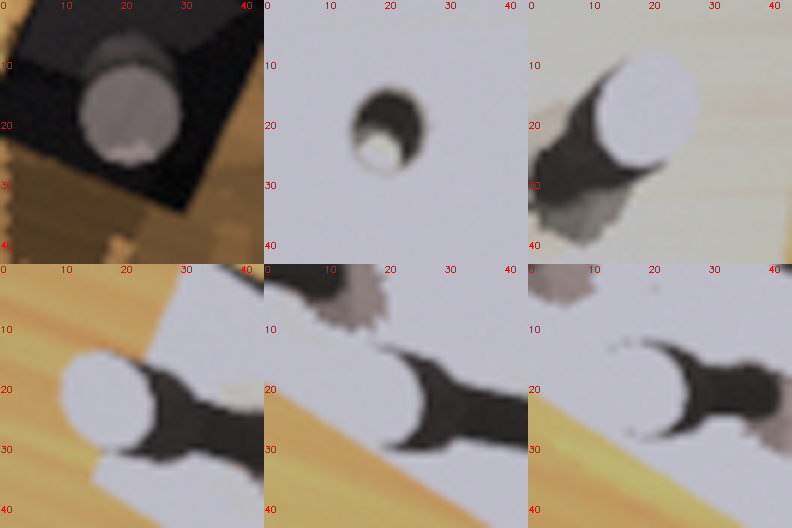

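View pics/m1.png

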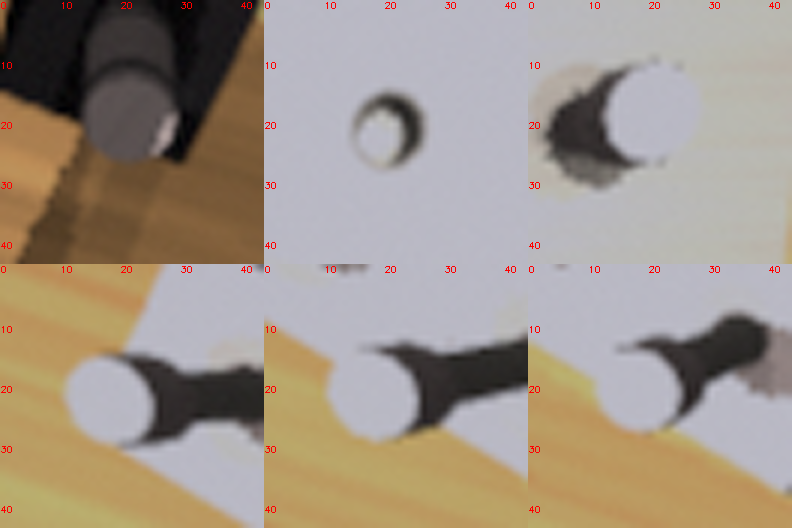

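Tile centres, in tile px at x6: m0 has rod (130,115), bore (124,129), rest (120,109), short (108,137), long (112,133) and mid (114,127). m1 has rod (129,115), bore (123.5,130), rest (124,113), short (111,136), long (110,130) and mid (112,124).

```bash
python3 - <<'E'
from h import *
c1,i1=load('w1.png');c2,i2=load('w2.png')
O1=[(265,175),(322,19),(409,10),(41,46),(76,75),(128,107)];O2=[(262,242),(315,91),(395,90),(50,118),(84,148),(133,174)]
A=[(130,115),(124,129),(120,109),(108,137),(112,133),(114,127)];B=[(129,115),(123.5,130),(124,113),(111,136),(110,130),(112,124)]
H=[.133,.06,.1,.071,.095,.083]
for n,o1,o2,a,b,h in zip('rod bore rest short long mid'.split(),O1,O2,A,B,H):
    f=lambda o,a:(o[0]+(a[0]+.5)/6-.5,o[1]+(a[1]+.5)/6-.5)
    p,q=f(o1,a),f(o2,b)
    print(n,'tri',tri([ray(c1,*p),ray(c2,*q)]).round(4),'planes',onz(c1,*p,h).round(4),onz(c2,*q,h).round(4))
# bar: bright top in w1
g=cv2.cvtColor(i1,cv2.COLOR_BGR2HSV);m=((g[...,1]<60)&(g[...,2]>120)).astype('uint8');m[:, :450]=0;m[:170]=0;m[300:]=0
n,l,s,ce=cv2.connectedComponentsWithStats(m)
k=1+s[1:,4].argmax();cs=cv2.findContours((l==k).astype('uint8'),0,2)[0][0];r=cv2.minAreaRect(cs);print(r,s[k])
bp=[onz(c1,*q,.03) for q in cv2.boxPoints(r)];print(np.round(bp,4),np.mean(bp,0))
E
```

```text
rod tri [0.4421 0.0207 0.1287] planes [0.4429 0.0211 0.133 ] [0.4439 0.0213 0.133 ]
bore tri [0.6395 0.0174 0.0607] planes [0.6398 0.0172 0.06  ] [0.6396 0.0174 0.06  ]
rest tri [ 0.6718 -0.0663  0.1012] planes [ 0.6723 -0.0668  0.1   ] [ 0.672  -0.0666  0.1   ]
short tri [0.4836 0.3432 0.0694] planes [0.4837 0.3422 0.071 ] [0.4841 0.342  0.071 ]
long tri [0.468  0.2802 0.0928] planes [0.4682 0.2788 0.095 ] [0.4687 0.279  0.095 ]
mid tri [0.4522 0.2174 0.0788] planes [0.4528 0.2157 0.083 ] [0.4537 0.2157 0.083 ]
((486.68798828125, 233.9869842529297), (16.027759552001953, 88.67305755615234), 2.385944128036499) [ 477  190   20   89 1367]
[[ 0.3976 -0.3354  0.03  ]
 [ 0.532  -0.2655  0.03  ]
 [ 0.5395 -0.2892  0.03  ]
 [ 0.4057 -0.361   0.03  ]] [ 0.46870689 -0.31276911  0.03      ]
```

{"name": "jog_arm", "arguments": {"motion": [[-0.043,0,0.02,0,0,0,0],[-0.043,0,0.03,0,0,0,0],[0,0,0.03,0,0,0,0],[0,0,0.025,0,0,0,0],[0,0,0,0,0,0,0]]}}

```text
time_s: 2.7
ee_pos: [0.4427, 0.0215, 0.1505]
eef_rot: [-3.14, 0.003, 0.345]
force: [0.8, -0.8, -0.0]
grip_width: 0.0473
grip_force: 0.0
```

{"name": "jog_arm", "arguments": {"motion": [[0,0,0,0,0,0,0]]}}

```text
time_s: 2.8
ee_pos: [0.4448, 0.0217, 0.1535]
eef_rot: [3.141, -0.001, 0.345]
force: [-0.5, 0.8, -0.1]
grip_width: 0.0467
grip_force: 0.0
```

{"name": "jog_arm", "arguments": {"motion": [[-0.002,0,0.03,0,0,0,0],[0,0,0.026,0,0,0,0],[0,0,0,0,0,0,0],[0,0,0,0,0,0,-1],[0,0,0,0,0,0,-1]]}}

```text
time_s: 3.3
ee_pos: [0.444, 0.0213, 0.0983]
eef_rot: [3.141, -0.003, 0.346]
force: [0.2, 0.6, 0.0]
grip_width: 0.0342
grip_force: 0.0
```

{"name": "jog_arm", "arguments": {"motion": [[0,0,0,0,0,0,-1],[0,0,0,0,0,0,-1],[0,0,0,0,0,0,-1]]}}

```text
time_s: 3.6
ee_pos: [0.4431, 0.0214, 0.0968]
eef_rot: [3.141, -0.001, 0.346]
force: [0.5, 1.0, -0.7]
grip_width: 0.0105
grip_force: 0.0
```

{"name": "jog_arm", "arguments": {"motion": [[0,0,0,0,0,0,-1]]}}

```text
time_s: 3.7
ee_pos: [0.443, 0.0214, 0.0965]
eef_rot: [3.142, -0.0, 0.346]
force: [-0.7, 0.2, 0.2]
grip_width: 0.0026
grip_force: 0.0
```

```bash
python3 - <<'E'
from h import *
_,w=snap('wrist','w3.png'); _,s=snap('side','s3.png')
cv2.imwrite('pics/v3.png',np.hstack([w[100:400,130:430],cv2.resize(s[170:290,250:370],(300,300))]))
print(ctrl.get_obs()['grip_width'],ctrl.get_obs()['grip_force'])
E
```

```text
0.0005295835153762861 0.0
```

View pics/v3.png

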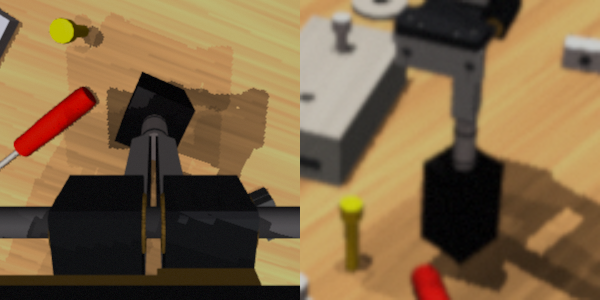

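v3 shows the fingers shut on nothing. In the wrist half the rod head shows at the fingertips at (152,125), and in the side half the tips end at about the handle's top (465,120). I'll compare the TCP projection with the fingertip pixels.

```bash
python3 - <<'E'
from h import *
o=ctrl.get_obs();p=np.array(o['ee_pos']);print(p)
w,wi=load('w3.png');s,_=load('s3.png');w1,_=load('w1.png')
for n,q in(('tcp',p),('tcp+19',p+[0,0,.019]),('tcp+40',p+[0,0,.04]),('rodtop',[.4425,.021,.131]),('rodhandlebottom',[.4425,.021,.088])): print(n,'w crop',proj(w,q)-[130,100],'s crop',(proj(s,q)-[250,170])*2.5)
cv2.imwrite('pics/v4.png',np.hstack([cv2.convertScaleAbs(cv2.resize(wi[180:330,233:333],(400,600),interpolation=2),alpha=1.6),cv2.resize(load('s3.png')[1][185:245,296:336],(400,600),interpolation=2)]))
E
```

```text
[0.44293979 0.02142418 0.09638035]
tcp w crop [153.4516003  128.34433787] s crop [159.92804278 154.23113567]
tcp+19 w crop [153.47948395 136.73917253] s crop [161.02107456 136.92038825]
tcp+40 w crop [153.51652411 147.89073121] s crop [162.25885655 117.31717816]
rodtop w crop [153.87779499 145.59128431] s crop [162.65907543 122.37646199]
rodhandlebottom w crop [153.74743735 125.70600807] s crop [160.15575884 161.72994911]
```

View pics/v4.png

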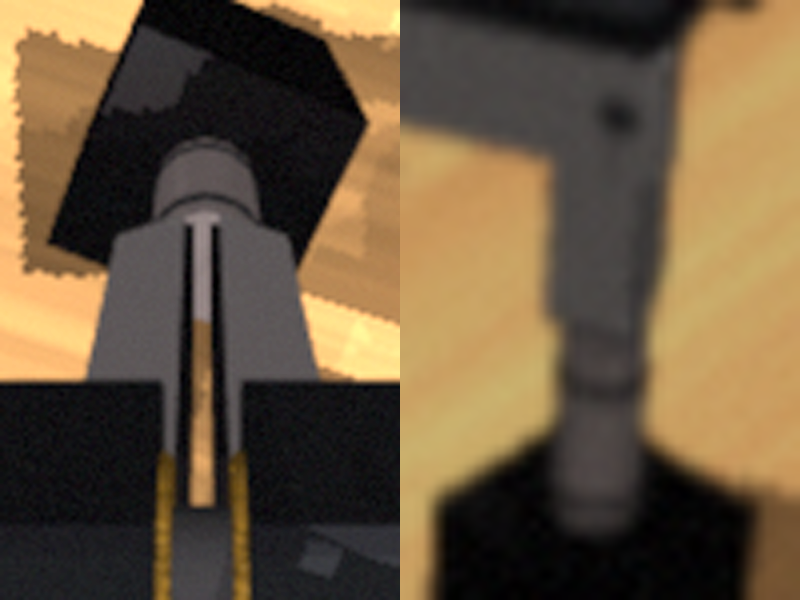

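In v4 the fingertips end at the top of the handle: about (205,225) in the wrist half and (600,325) in the side half. The real tips therefore sit about 37 mm above the reported TCP. I'll measure that offset by triangulating before going lower.

```bash
python3 - <<'E'
from h import *
w,_=load('w3.png');s,_=load('s3.png');w1,_=load('w1.png')
print('tip front edge tri',tri([ray(w,283.5,236.5),ray(s,316.3,217.5)]))
p=ctrl.get_obs()['ee_pos'];print(p)
for dz in(0,.02,.03,.04,.05):
    # tip of an open finger in w1: inner edges at tool y +-0.0235, tool x +8 mm
    x=np.array([.941,.338,0]);y=np.array([.338,-.941,0]);t=np.array([.4399,.0235,.2553+dz])
    print(dz,[proj(w1,t+.008*x+k*.0235*y).round(1) for k in(-1,1)])
i=load('w1.png')[1];g=cv2.cvtColor(i,cv2.COLOR_BGR2GRAY)
print(g[236:264:4,215:350:5])
E
```

```text
tip front edge tri [0.44533922 0.02002567 0.13107451]
[0.44293979 0.02142418 0.09638035]
0 [array([253.3, 218.4]), array([313.7, 218.8])]
0.02 [array([250.5, 226.5]), array([316.5, 226.9])]
0.03 [array([248.9, 231.1]), array([318.1, 231.5])]
0.04 [array([247.2, 236.2]), array([319.9, 236.6])]
0.05 [array([245.2, 241.9]), array([321.8, 242.3])]
[[143 136 123 125  79  56  44 130 132 140 143 143 132  89  88  86 122 154
  152 151 150  63  56  63 146  97  96]
 [134 131 109  56  55  55   7 125 122 124 129 139 144  98  92  88  91 152
  159 163 161  30  55  56  56  59  98]
 [149 140  56  57  56  52   7 126 126 128 124 125 129  91  97 100  96  91
  104 150 162   9  37  56  56  56 101]
 [144 128  54  55  55  31   6 136 130 129 127 130  89  84  82  86  95 107
  115 109 125   8   8  56  56  55  62]
 [154  55  55  56  55  10   4 135 135 138 132 130  87  88  88  86  86  94
   98 109 115   4   8  53  55  54  55]
 [149  57  55  55  54   8   5 150 143 139 135 142  93  89  90  90  91 100
  101 100  98   4   9  45  56  56  57]
 [ 64  56  56  56  39   4   6 142 151 153 145 143  97 100  92  90 107 104
  106 104 104   9   5  16  58  55  56]]
```

The tips are about 37 mm short of the reported TCP, and both views agree. I'll open and descend in steps, watching the force.

{"name": "jog_arm", "arguments": {"motion": [[0,0,-0.01,0,0,0,0],[0,0,0,0,0,0,0],[0,0,0,0,0,0,0],[0,0,0,0,0,0,0],[0,0,0.01,0,0,0,0]]}}

```text
time_s: 4.3
ee_pos: [0.4435, 0.0214, 0.0967]
eef_rot: [3.141, -0.002, 0.346]
force: [-0.3, -0.3, 1.2]
grip_width: 0.0369
grip_force: 0.0
```

{"name": "jog_arm", "arguments": {"motion": [[0,0,0.01,0,0,0,0],[0,0,0.005,0,0,0,0],[0,0,0,0,0,0,0]]}}

```text
time_s: 4.6
ee_pos: [0.4423, 0.0214, 0.0802]
eef_rot: [-3.141, 0.002, 0.346]
force: [0.4, 0.2, 0.2]
grip_width: 0.0471
grip_force: 0.0
```

```bash
python3 - <<'E'
from h import *
_,w=snap('wrist','w4.png'); _,s=snap('side','s4.png')
cv2.imwrite('pics/v5.png',np.hstack([cv2.resize(w[150:350,183:383],(400,400)),cv2.resize(s[160:260,266:366],(400,400))]))
E
```

```text
(no output)
```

View pics/v5.png

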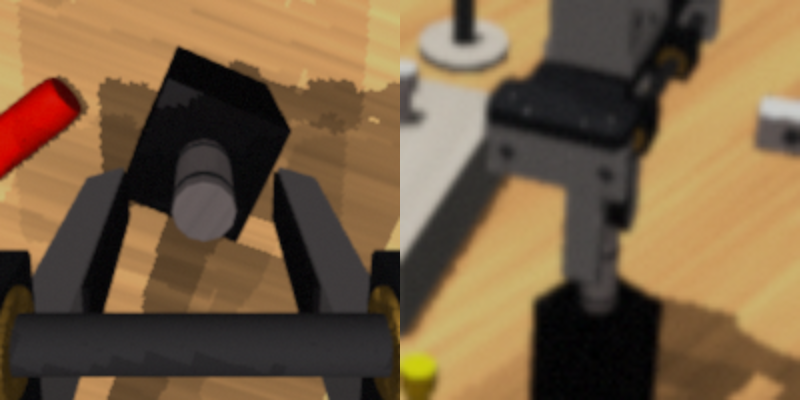

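v5 shows the open fingers straddling the rod head, which is at (204,212) and midway between the tips at (128,172) and (275,172). In the side half the near tip is at about (590,285). Working out the tip height from that.

```bash
python3 - <<'E'
from h import *
p=np.array(ctrl.get_obs()['ee_pos']);w,_=load('w4.png');s,_=load('s4.png')
x=np.array([.941,.339,0]);y=np.array([.339,-.941,0])
for dz in(0,.01,.02,.03,.04):
    q=p+[0,0,dz]
    print(dz,'side near finger',(proj(s,q-.030*y)-[266,160])*4+[400,0],'wrist inner tips',[((proj(w,q+.008*x+k*.0235*y)-[183,150])*2).round(0) for k in(-1,1)])
E
```

```text
0 side near finger [572.32010745 341.76857512] wrist inner tips [array([141., 136.]), array([262., 137.])]
0.01 side near finger [573.12895637 327.39875153] wrist inner tips [array([138., 144.]), array([265., 144.])]
0.02 side near finger [573.94776702 312.85195043] wrist inner tips [array([135., 153.]), array([268., 153.])]
0.03 side near finger [574.77672455 298.12488207] wrist inner tips [array([132., 162.]), array([271., 162.])]
0.04 side near finger [575.61601875 283.21417471] wrist inner tips [array([129., 172.]), array([275., 172.])]
```

All clues give tips = reported TCP + 0.039. Next I descend 22 mm and close.

{"name": "jog_arm", "arguments": {"motion": [[0,0,0.01,0,0,0,0],[0,0,0.012,0,0,0,0],[0,0,0,0,0,0,0],[0,0,0,0,0,0,-1],[0,0,0,0,0,0,-1]]}}

```text
time_s: 5.2
ee_pos: [0.4431, 0.0214, 0.0595]
eef_rot: [3.142, -0.0, 0.346]
force: [0.1, 0.5, 0.8]
grip_width: 0.0345
grip_force: 0.0
```

{"name": "jog_arm", "arguments": {"motion": [[0,0,0,0,0,0,-1],[0,0,0,0,0,0,-1],[0,0,0,0,0,0,-1]]}}

```text
time_s: 5.5
ee_pos: [0.4432, 0.0214, 0.0596]
eef_rot: [3.141, -0.001, 0.346]
force: [-0.2, -0.5, 0.9]
grip_width: 0.0195
grip_force: 30.0
```

{"name": "jog_arm", "arguments": {"motion": [[0,0,-0.02,0,0,0,-1],[0,0,-0.025,0,0,0,-1],[0,0,-0.025,0,0,0,-1],[0,0,-0.025,0,0,0,-1],[0,0,0,0,0,0,-1]]}}

```text
time_s: 6.0
ee_pos: [0.4442, 0.0214, 0.157]
eef_rot: [3.14, -0.004, 0.346]
force: [-0.4, 0.6, -2.0]
grip_width: 0.0198
grip_force: 30.0
```

{"name": "jog_arm", "arguments": {"motion": [[0.0367,0.0141,0,0,0,0,-1],[0.0367,0.0141,0,0,0,0,-1],[0.0367,0.0141,0,0,0,0,-1],[0.0367,0.0141,0,0,0,0,-1],[0.0367,0.0141,0,0,0,0,-1]]}}

```text
time_s: 6.5
ee_pos: [0.6405, 0.0173, 0.1523]
eef_rot: [-3.141, 0.002, 0.346]
force: [0.5, 0.3, -0.8]
grip_width: 0.0196
grip_force: 30.0
```

{"name": "jog_arm", "arguments": {"motion": [[0,0,0,0,0,0,-1],[0,0,0,0,0,0,-1],[0,0,0,0,0,0,-1]]}}

```text
time_s: 6.8
ee_pos: [0.6386, 0.0174, 0.1538]
eef_rot: [-3.141, 0.001, 0.346]
force: [-0.4, 0.8, -2.3]
grip_width: 0.0195
grip_force: 30.0
```

{"name": "jog_arm", "arguments": {"motion": [[0.0008,0,0.02,0,0,0,-1],[0,0,0.02,0,0,0,-1],[0,0,0.01,0,0,0,-1],[0,0,0.008,0,0,0,-1],[0,0,0,0,0,0,-1]]}}

```text
time_s: 7.3
ee_pos: [0.6398, 0.0176, 0.096]
eef_rot: [-3.141, 0.001, 0.346]
force: [-0.6, 0.6, -1.6]
grip_width: 0.0194
grip_force: 30.0
```

{"name": "jog_arm", "arguments": {"motion": [[0,0,0.003,0,0,0,-1],[0,0,0.003,0,0,0,-1],[0,0,0.003,0,0,0,-1],[0,0,0,0,0,0,-1]]}}

```text
time_s: 7.7
ee_pos: [0.6401, 0.0176, 0.087]
eef_rot: [-3.141, 0.0, 0.346]
force: [0.3, 0.5, -1.7]
grip_width: 0.0192
grip_force: 30.0
```

In the bore, with the tip at about z 0.037. Next 3 mm, then on toward the next candidate depth.

{"name": "jog_arm", "arguments": {"motion": [[0,0,0.002,0,0,0,-1],[0,0,0.002,0,0,0,-1],[0,0,0,0,0,0,-1]]}}

```text
time_s: 8.0
ee_pos: [0.6411, 0.0176, 0.0852]
eef_rot: [3.141, -0.003, 0.346]
force: [-1.5, 1.2, 10.9]
grip_width: 0.0196
grip_force: 30.0
```

Contact at tip z ≈ 0.0356 gives a 24 mm depth, so post_short is the one. I'll hold a moment, then return the rod.

{"name": "jog_arm", "arguments": {"motion": [[0,0,0,0,0,0,-1],[0,0,0,0,0,0,-1],[0,0,0,0,0,0,-1]]}}

```text
time_s: 8.3
ee_pos: [0.6411, 0.0176, 0.0852]
eef_rot: [3.141, -0.003, 0.346]
force: [-1.8, 0.0, 11.2]
grip_width: 0.0195
grip_force: 30.0
```

{"name": "jog_arm", "arguments": {"motion": [[0,0,-0.015,0,0,0,-1],[0,0,-0.02,0,0,0,-1],[0,0,-0.02,0,0,0,-1],[0,0,-0.018,0,0,0,-1],[0,0,0,0,0,0,-1]]}}

```text
time_s: 8.8
ee_pos: [0.6414, 0.0175, 0.1596]
eef_rot: [3.14, -0.004, 0.346]
force: [0.3, -0.8, -1.3]
grip_width: 0.0192
grip_force: 30.0
```

{"name": "jog_arm", "arguments": {"motion": [[-0.0367,-0.0141,0,0,0,0,-1],[-0.0367,-0.0141,0,0,0,0,-1],[-0.0367,-0.0141,0,0,0,0,-1],[-0.0367,-0.0141,0,0,0,0,-1],[-0.0367,-0.0141,0,0,0,0,-1]]}}

```text
time_s: 9.3
ee_pos: [0.4417, 0.0217, 0.1556]
eef_rot: [-3.141, 0.001, 0.346]
force: [-0.4, 0.3, 0.1]
grip_width: 0.0194
grip_force: 30.0
```

{"name": "jog_arm", "arguments": {"motion": [[0,0,0,0,0,0,-1],[0,0,0,0,0,0,-1],[0,0,0,0,0,0,-1]]}}

```text
time_s: 9.6
ee_pos: [0.4443, 0.0216, 0.1562]
eef_rot: [3.142, -0.0, 0.346]
force: [0.2, -0.0, -1.0]
grip_width: 0.0195
grip_force: 30.0
```

{"name": "jog_arm", "arguments": {"motion": [[-0.001,0,0.015,0,0,0,-1],[0,0,0.02,0,0,0,-1],[0,0,0.02,0,0,0,-1],[0,0,0,0,0,0,-1]]}}

```text
time_s: 10.0
ee_pos: [0.442, 0.0213, 0.0989]
eef_rot: [-3.14, 0.004, 0.346]
force: [0.5, 0.8, -1.8]
grip_width: 0.0192
grip_force: 30.0
```

{"name": "jog_arm", "arguments": {"motion": [[0,0,0.02,0,0,0,-1],[0,0,0.015,0,0,0,-1],[0,0,0.005,0,0,0,-1],[0,0,0,0,0,0,-1],[0,0,0,0,0,0,-1]]}}

```text
time_s: 10.5
ee_pos: [0.4434, 0.0213, 0.0622]
eef_rot: [3.141, -0.001, 0.346]
force: [-0.3, 0.2, -1.5]
grip_width: 0.0196
grip_force: 30.0
```

{"name": "jog_arm", "arguments": {"motion": [[0,0,0.002,0,0,0,-1],[0,0,0,0,0,0,-1],[0,0,0,0,0,0,0],[0,0,0,0,0,0,0],[0,0,0,0,0,0,0]]}}

```text
time_s: 11.0
ee_pos: [0.4429, 0.0213, 0.0596]
eef_rot: [3.141, -0.0, 0.346]
force: [-0.3, -0.6, -0.0]
grip_width: 0.0404
grip_force: 0.0
```

{"name": "jog_arm", "arguments": {"motion": [[0,0,0,0,0,0,0],[0,0,-0.03,0,0,0,0],[0,0,-0.04,0,0,0,0],[0,0,-0.03,0,0,0,0],[0,0,0,0,0,0,0]]}}

```text
time_s: 11.5
ee_pos: [0.4445, 0.0213, 0.1631]
eef_rot: [3.139, -0.006, 0.346]
force: [0.5, 0.3, -0.0]
grip_width: 0.0471
grip_force: 0.0
```

```bash
python3 - <<'E'
from h import *
o=ctrl.get_obs();p=np.array(o['ee_pos']);yw=o['eef_rot'][2];print(p,yw)
x=np.array([np.cos(yw),np.sin(yw),0]);y=np.array([np.sin(yw),-np.cos(yw),0])
t=np.array([.4840,.3422,0]);d=t-p;print('to short',d@x,d@y)
_,s=snap('side','s5.png');c,_=load('s5.png')
# rod check: compare with initial side image around the rod
s0=cv2.imread('pics/side0.png');u,v=proj(c,[.4425,.021,.11]).astype(int)
print('side diff',cv2.absdiff(s,s0)[v-22:v+22,u-15:u+15].mean(), 'tip z in picture: rod px',u,v)
E
```

```text
[0.44454579 0.02133203 0.16308845] 0.34585031856068404
to short 0.14589123241603294 -0.2884937413815008
side diff 6.800757575757576 tip z in picture: rod px 314 226
```

{"name": "jog_arm", "arguments": {"motion": [[0.018,-0.036,0,0,0,0,0],[0.018,-0.036,0,0,0,0,0],[0.018,-0.036,0,0,0,0,0],[0.018,-0.036,0,0,0,0,0],[0.018,-0.036,0,0,0,0,0]]}}

```text
time_s: 12.05
ee_pos: [0.4658, 0.2227, 0.1579]
eef_rot: [3.141, 0.002, 0.346]
force: [0.8, -1.0, -0.4]
grip_width: 0.0471
grip_force: 0.0
```

{"name": "jog_arm", "arguments": {"motion": [[0.018,-0.036,0,0,0,0,0],[0.018,-0.036,0,0,0,0,0],[0.018,-0.036,0,0,0,0,0],[0,0,0,0,0,0,0],[0,0,0,0,0,0,0]]}}

```text
time_s: 12.55
ee_pos: [0.4799, 0.3411, 0.1575]
eef_rot: [3.141, 0.003, 0.347]
force: [-0.0, -0.4, -0.1]
grip_width: 0.0468
grip_force: 0.0
```

```bash
python3 - <<'E'
from h import *
o=ctrl.get_obs();p=np.array(o['ee_pos']);yw=o['eef_rot'][2];print(p,o['eef_rot'],o['qpos'])
x=np.array([np.cos(yw),np.sin(yw),0]);y=np.array([np.sin(yw),-np.cos(yw),0])
_,w=snap('wrist','w6.png');c,_=load('w6.png')
u,v=proj(c,[.4840,.3422,.071]);print('expected',u,v)
g=cv2.cvtColor(w,cv2.COLOR_BGR2GRAY);r=int(293*.01/.3);
a=cv2.resize(w[int(v)-40:int(v)+40,int(u)-60:int(u)+60],(720,480),interpolation=2);cv2.imwrite('pics/v6.png',a);print(int(u)-60,int(v)-40)
print('short d',(np.array([.4840,.3422,0])-p)@x,(np.array([.4840,.3422,0])-p)@y)
E
```

```text
[0.4799427  0.34109024 0.15748944] [3.14088746e+00 2.66575700e-03 3.46991281e-01] [ 5.55736457e-01  3.94987202e-01  1.41349053e+00 -1.41337382e-04
  1.33586895e+00  1.77957365e+00]
expected 283.6695037527113 198.46862305868623
223 158
short d 0.004192878862733447 0.0003361439441658282
```

{"name": "jog_arm", "arguments": {"motion": [[0.004,0,0.03,0,0,0,0],[0,0,0.03,0,0,0,0],[0,0,0.02,0,0,0,0],[0,0,0,0,0,0,0],[0,0,0,0,0,0,0]]}}

```text
time_s: 13.1
ee_pos: [0.4847, 0.3417, 0.0801]
eef_rot: [-3.142, -0.0, 0.345]
force: [-0.5, 0.8, -0.5]
grip_width: 0.0469
grip_force: 0.0
```

```bash
python3 - <<'E'
from h import *
o=ctrl.get_obs();p=np.array(o['ee_pos']);print(p)
_,w=snap('wrist','w7.png');c,_=load('w7.png')
yw=o['eef_rot'][2];x=np.array([np.cos(yw),np.sin(yw),0]);y=np.array([np.sin(yw),-np.cos(yw),0]);q=p+[0,0,.039]
uv=proj(c,[.4840,.3422,.071]);tip=[proj(c,q+.008*x+k*.0235*y) for k in(-1,1)]
print(uv,tip)
o0=(uv-[66,55]).astype(int);a=cv2.resize(w[o0[1]:o0[1]+100,o0[0]:o0[0]+133],(798,600),interpolation=2)
cv2.imwrite('pics/v7.png',a);print(o0)
E
```

```text
[0.48473409 0.3417383  0.08007082]
[282.64603012 225.38757126] [array([247.39007035, 235.76138563]), array([319.75813107, 235.79850849])]
[216 170]
```

View pics/v7.png

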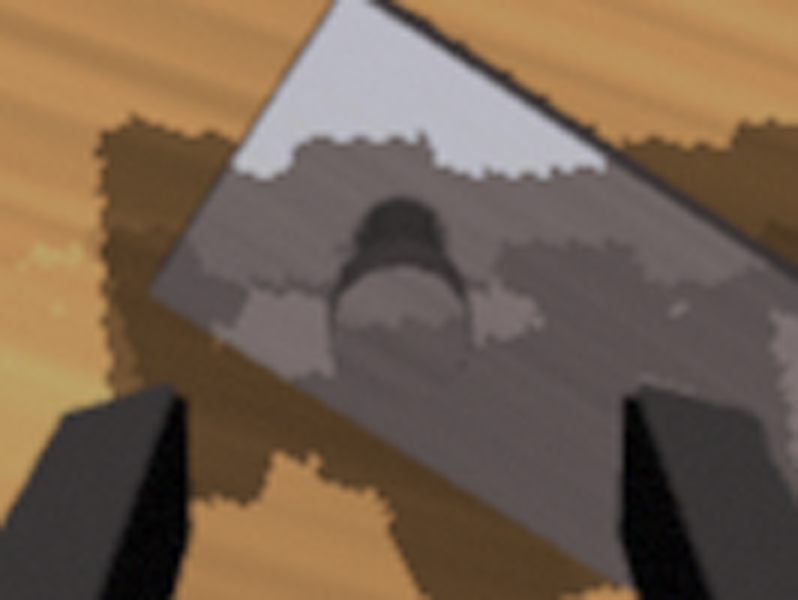

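v7 has the short post's head centred at (401,332) against (400,332) predicted, between the fingertips at (185,395) and (628,395). Next I descend 76 mm and grip.

{"name": "jog_arm", "arguments": {"motion": [[0,0,0.025,0,0,0,0],[0,0,0.025,0,0,0,0],[0,0,0.018,0,0,0,0],[0,0,0.008,0,0,0,0],[0,0,0,0,0,0,0]]}}

```text
time_s: 13.65
ee_pos: [0.4846, 0.3424, 0.0037]
eef_rot: [-3.142, -0.0, 0.346]
force: [0.4, 0.3, 0.4]
grip_width: 0.0469
grip_force: 0.0
```

{"name": "jog_arm", "arguments": {"motion": [[0,0,0,0,0,0,-1],[0,0,0,0,0,0,-1],[0,0,0,0,0,0,-1],[0,0,0,0,0,0,-1],[0,0,0,0,0,0,-1]]}}

```text
time_s: 14.15
ee_pos: [0.4847, 0.3426, 0.0039]
eef_rot: [-3.141, -0.001, 0.346]
force: [-0.6, -1.0, 3.4]
grip_width: 0.0194
grip_force: 30.0
```

{"name": "jog_arm", "arguments": {"motion": [[0,0,-0.02,0,0,0,-1],[0,0,-0.03,0,0,0,-1],[0,0,-0.04,0,0,0,-1],[0,0,-0.04,0,0,0,-1],[0,0,0,0,0,0,-1]]}}

```text
time_s: 14.65
ee_pos: [0.4863, 0.3437, 0.139]
eef_rot: [-3.14, -0.008, 0.346]
force: [0.2, -0.1, -1.2]
grip_width: 0.0194
grip_force: 30.0
```

{"name": "jog_arm", "arguments": {"motion": [[0.0044,0.0448,0,0,0,0,-1],[0.0044,0.0448,0,0,0,0,-1],[0.0044,0.0448,0,0,0,0,-1],[0.0044,0.0448,0,0,0,0,-1],[0.0044,0.0448,0,0,0,0,-1]]}}

```text
time_s: 15.15
ee_pos: [0.5812, 0.1374, 0.1325]
eef_rot: [-3.141, 0.001, 0.346]
force: [0.2, 0.1, -1.1]
grip_width: 0.0189
grip_force: 30.0
```

{"name": "jog_arm", "arguments": {"motion": [[0.0044,0.0448,0,0,0,0,-1],[0.0044,0.0448,0,0,0,0,-1],[0.0044,0.0448,0,0,0,0,-1],[0,0,0,0,0,0,-1],[0,0,0,0,0,0,-1]]}}

```text
time_s: 15.65
ee_pos: [0.6387, 0.0166, 0.1321]
eef_rot: [-3.141, 0.001, 0.344]
force: [0.6, 0.5, -1.4]
grip_width: 0.0192
grip_force: 30.0
```

{"name": "jog_arm", "arguments": {"motion": [[0,0,0,0,0,0,-1],[0,0,0,0,0,0,-1]]}}

```text
time_s: 15.85
ee_pos: [0.6386, 0.0185, 0.1333]
eef_rot: [-3.141, 0.0, 0.347]
force: [0.1, 0.6, -0.2]
grip_width: 0.0188
grip_force: 30.0
```

{"name": "jog_arm", "arguments": {"motion": [[0.0013,0.0012,0.02,0,0,0,-1],[0,0,0.025,0,0,0,-1],[0,0,0.02,0,0,0,-1],[0,0,0,0,0,0,-1],[0,0,0,0,0,0,-1]]}}

```text
time_s: 16.35
ee_pos: [0.6407, 0.0172, 0.0691]
eef_rot: [3.142, -0.0, 0.347]
force: [-0.0, 0.5, -0.7]
grip_width: 0.0187
grip_force: 30.0
```

{"name": "jog_arm", "arguments": {"motion": [[0,0,0,0,0,0,-1],[0,0,0,0,0,0,-1]]}}

```text
time_s: 16.55
ee_pos: [0.6412, 0.0167, 0.0697]
eef_rot: [3.141, -0.002, 0.346]
force: [-0.6, -0.4, -0.6]
grip_width: 0.0192
grip_force: 30.0
```

{"name": "jog_arm", "arguments": {"motion": [[-0.0006,-0.0008,0.006,0,0,0,-1],[0,0,0.004,0,0,0,-1],[0,0,0.004,0,0,0,-1],[0,0,0.003,0,0,0,-1],[0,0,0,0,0,0,-1]]}}

```text
time_s: 17.05
ee_pos: [0.6395, 0.0171, 0.0507]
eef_rot: [-3.141, 0.001, 0.346]
force: [-0.4, -0.1, -1.1]
grip_width: 0.0192
grip_force: 30.0
```

Foot at z ≈ 0.054, inside the bore with no contact force. Next I go down to the bottom (TCP ≈ 0.033).

{"name": "jog_arm", "arguments": {"motion": [[0,0,0.005,0,0,0,-1],[0,0,0.005,0,0,0,-1],[0,0,0.004,0,0,0,-1],[0,0,0.002,0,0,0,-1],[0,0,0,0,0,0,-1]]}}

```text
time_s: 17.55
ee_pos: [0.6396, 0.0171, 0.0349]
eef_rot: [-3.141, 0.001, 0.346]
force: [-0.2, 0.9, -1.4]
grip_width: 0.0194
grip_force: 30.0
```

{"name": "jog_arm", "arguments": {"motion": [[0,0,0.002,0,0,0,-1],[0,0,0,0,0,0,-1]]}}

```text
time_s: 17.75
ee_pos: [0.6397, 0.0171, 0.0332]
eef_rot: [3.142, 0.0, 0.346]
force: [-0.3, 0.9, -0.7]
grip_width: 0.0194
grip_force: 30.0
```

{"name": "jog_arm", "arguments": {"motion": [[0,0,0.001,0,0,0,-1],[0,0,0,0,0,0,0],[0,0,0,0,0,0,0],[0,0,0,0,0,0,0],[0,0,0,0,0,0,0]]}}

```text
time_s: 18.25
ee_pos: [0.6397, 0.0171, 0.0323]
eef_rot: [-3.142, 0.0, 0.346]
force: [-0.7, -0.5, 0.3]
grip_width: 0.0456
grip_force: 0.0
```

{"name": "jog_arm", "arguments": {"motion": [[0,0,-0.02,0,0,0,0],[0,0,-0.04,0,0,0,0],[0,0,-0.04,0,0,0,0],[0,0,-0.04,0,0,0,0],[0,0,0,0,0,0,0]]}}

```text
time_s: 18.75
ee_pos: [0.6419, 0.017, 0.1786]
eef_rot: [3.138, -0.009, 0.346]
force: [0.9, 0.1, 0.1]
grip_width: 0.0472
grip_force: 0.0
```

```bash
python3 - <<'E'
from h import *
o=ctrl.get_obs();p=np.array(o['ee_pos']);yw=o['eef_rot'][2];print(p,yw,o['qpos'])
_,s=snap('side','s8.png');c,_=load('s8.png');_,t=snap('wrist','w8.png');cw,_=load('w8.png')
g=cv2.cvtColor(t,cv2.COLOR_BGR2GRAY)
# compare placed post and fixed post heads: dark side boundary in side view
for q in([.6397,.0174,.1],[.672,-.0667,.1]): print(proj(c,q),proj(cw,q))
gs=cv2.cvtColor(s,cv2.COLOR_BGR2GRAY)
for q in([.6397,.0174,.1],[.672,-.0667,.1]):
    u,v=proj(c,q).astype(int);print(gs[v-14:v+24,u-1:u+2].mean(1).astype(int))
x=np.array([np.cos(yw),np.sin(yw),0]);y=np.array([np.sin(yw),-np.cos(yw),0]);d=np.array([.4687,-.3128,0])-p;print('bar',d@x,d@y)
E
```

```text
[0.64188944 0.01702176 0.17860947] 0.34583585770918823 [-3.05257567e-02  4.94865462e-01  1.22241325e+00  1.61575908e-05
  1.41504415e+00  1.19444691e+00]
[250.828663  194.7422495] [282.58852222 206.28932248]
[265.29925863 176.16736303] [369.79867836 204.52254652]
[189 194 198 202 204 205 201 191 181 177 178 177 170 144 113  98  95  91
  85  82  84  90  94 101 109 108  95  80  68  67  72  81  89  98 104 105
 103 101]
[195 191 187 185 182 180 178 175 174 178 183 184 173 153 133 119 102  87
  82  83  88  99 108 109 109 106 103  99  89  78  76  81  82  89  98 108
 111 112]
bar -0.2747393368421123 0.2515855175440001
```

Head profiles of the placed and fixed posts match, so they are level. On to the bar.

{"name": "jog_arm", "arguments": {"motion": [[-0.0343,0.0314,0,0,0,0,0],[-0.0343,0.0314,0,0,0,0,0],[-0.0343,0.0314,0,0,0,0,0],[-0.0343,0.0314,0,0,0,0,0],[-0.0343,0.0314,0,0,0,0,0]]}}

```text
time_s: 19.35
ee_pos: [0.5299, -0.1899, 0.1707]
eef_rot: [-3.14, 0.002, 0.346]
force: [1.2, -0.2, -0.1]
grip_width: 0.0468
grip_force: 0.0
```

{"name": "jog_arm", "arguments": {"motion": [[-0.0343,0.0314,0,0,0,0,0.1],[-0.0343,0.0314,0,0,0,0,0.1],[-0.0343,0.0314,0,0,0,0,0.1],[0,0,0,0,0,-0.141,0.1],[0,0,0,0,0,0,0.1]]}}

```text
time_s: 19.85
ee_pos: [0.4657, -0.3128, 0.1707]
eef_rot: [-3.139, 0.001, 0.487]
force: [0.5, -1.0, -0.0]
grip_width: 0.0518
grip_force: 0.0
```

```bash
cat > bar.py <<'E'
from h import *
o=ctrl.get_obs();p=np.array(o['ee_pos']);yw=o['eef_rot'][2];print(p,yw)
_,w=snap('wrist','wb.png');c,_=load('wb.png')
x=np.array([np.cos(yw),np.sin(yw),0]);y=np.array([np.sin(yw),-np.cos(yw),0])
g=cv2.cvtColor(w,cv2.COLOR_BGR2HSV);m=((g[...,1]<45)&(g[...,2]>60)).astype('uint8')
pts=np.array([proj(c,[.4687,-.3128,.03]+a*.07*x+b*.01*y) for a in(-1,1) for b in(-1,1)]);print('pred',pts.round())
n,l,s,ce=cv2.connectedComponentsWithStats(m);u,v=proj(c,[.4687,-.3128,.03]).astype(int);k=l[v,u]
print('px',w[v,u],g[v,u],k,s[k])
if k:
    cs=max(cv2.findContours((l==k).astype('uint8'),0,2)[0],key=cv2.contourArea);q=np.array([onz(c,*a[0],.03)[:2] for a in cs],np.float32)
    r=cv2.minAreaRect(q*1000);print(r);b=cv2.boxPoints(r);print(b.round(1))
    d=np.append(np.array(r[0])/1000,0)-p;print('to bar',d@x,d@y)
E
python3 bar.py
```

```text
[ 0.46565625 -0.31278439  0.17069575] 0.4872712001818993
pred [[277. 243.]
 [292. 243.]
 [276. 132.]
 [293. 132.]]
px [107 108 118] [  3  24 118] 3 [ 276  129   20  118 2215]
((468.6170654296875, -313.58489990234375), (148.2444610595703, 23.15218162536621), 27.590620040893555)
[[ 397.6 -337.7]
 [ 408.3 -358.2]
 [ 539.7 -289.5]
 [ 528.9 -269. ]]
to bar 0.0022414089057358837 0.002093643665936536
```

{"name": "jog_arm", "arguments": {"motion": [[0.0022,0.0018,0.045,0,0,0,0.1],[0,0,0.045,0,0,0,0.1],[0,0,0.045,0,0,0,0.1],[0,0,0.035,0,0,0,0.1],[0,0,0,0,0,0,0.1]]}}

```text
time_s: 20.4
ee_pos: [0.4675, -0.3099, -0.0025]
eef_rot: [-3.134, 0.004, 0.485]
force: [-0.1, -0.0, 0.5]
grip_width: 0.0518
grip_force: 0.0
```

{"name": "jog_arm", "arguments": {"motion": [[0,0,0,0,0,0,0.1],[0,0,0,0,0,0,0.1]]}}

```text
time_s: 20.6
ee_pos: [0.4708, -0.3132, 0.0045]
eef_rot: [3.139, -0.001, 0.486]
force: [0.6, -0.2, -0.2]
grip_width: 0.0517
grip_force: 0.0
```

{"name": "jog_arm", "arguments": {"motion": [[-0.001,0,0.015,0,0,0,0.1],[0,0,0.012,0,0,0,0.1],[0,0,0,0,0,0,0.1],[0,0,0,0,0,0,0.1]]}}

```text
time_s: 21.0
ee_pos: [0.4685, -0.3132, -0.025]
eef_rot: [-3.141, 0.0, 0.487]
force: [0.0, 0.9, 0.6]
grip_width: 0.0513
grip_force: 0.0
```

{"name": "jog_arm", "arguments": {"motion": [[0,0,0.007,0,0,0,0.1],[0,0,0,0,0,0,0.1],[0,0,0,0,0,0,-1],[0,0,0,0,0,0,-1],[0,0,0,0,0,0,-1]]}}

```text
time_s: 21.5
ee_pos: [0.4688, -0.3134, -0.0314]
eef_rot: [3.141, -0.0, 0.487]
force: [-0.2, -0.2, 0.7]
grip_width: 0.0312
grip_force: 0.0
```

{"name": "jog_arm", "arguments": {"motion": [[0,0,0,0,0,0,-1],[0,0,0,0,0,0,-1],[0,0,0,0,0,0,-1]]}}

```text
time_s: 21.8
ee_pos: [0.4688, -0.3134, -0.0315]
eef_rot: [3.141, -0.0, 0.487]
force: [-0.4, -1.2, 1.3]
grip_width: 0.0237
grip_force: 30.0
```

{"name": "jog_arm", "arguments": {"motion": [[0,0,-0.02,0,0,0,-1],[0,0,-0.04,0,0,0,-1],[0,0,-0.045,0,0,0,-1],[0,0,-0.045,0,0,0,-1],[0,0,-0.04,0,0,0,-1]]}}

```text
time_s: 22.3
ee_pos: [0.4684, -0.3131, 0.1603]
eef_rot: [3.141, -0.0, 0.487]
force: [0.3, -0.8, -2.9]
grip_width: 0.0239
grip_force: 30.0
```

{"name": "jog_arm", "arguments": {"motion": [[0.0375,-0.021,0,0,0,0,-1],[0.0375,-0.021,0,0,0,0,-1],[0.0375,-0.021,0,0,0,0,-1],[0.0375,-0.021,0,0,0,0,-1],[0.0375,-0.021,0,0,0,0,-1]]}}

```text
time_s: 22.8
ee_pos: [0.5857, -0.1311, 0.1579]
eef_rot: [-3.141, 0.001, 0.487]
force: [0.9, -0.4, -2.7]
grip_width: 0.024
grip_force: 30.0
```

{"name": "jog_arm", "arguments": {"motion": [[0.0375,-0.021,0,0,0,0,-1],[0.0375,-0.021,0,0,0,0,-1],[0.0375,-0.021,0,0,0,0,-1],[0,0,0,0,0,-0.145,-1],[0,0,0,0,0,-0.145,-1]]}}

```text
time_s: 23.3
ee_pos: [0.6552, -0.0231, 0.1571]
eef_rot: [-3.14, 0.001, 0.784]
force: [-0.9, -0.8, -3.0]
grip_width: 0.0237
grip_force: 30.0
```

{"name": "jog_arm", "arguments": {"motion": [[0,0,0,0,0,-0.145,-1],[0,0,0,0,0,-0.145,-1],[0,0,0,0,0,-0.145,-1],[0,0,0,0,0,-0.145,-1],[0,0,0,0,0,-0.145,-1]]}}

```text
time_s: 23.8
ee_pos: [0.6549, -0.0244, 0.1576]
eef_rot: [-3.14, -0.0, 1.508]
force: [0.2, 0.4, -2.5]
grip_width: 0.0233
grip_force: 30.0
```

{"name": "jog_arm", "arguments": {"motion": [[0,0,0,0,0,-0.145,-1],[0,0,0,0,0,-0.145,-1],[0,0,0,0,0,-0.145,-1],[0,0,0,0,0,0,-1],[0,0,0,0,0,0,-1]]}}

```text
time_s: 24.3
ee_pos: [0.655, -0.0245, 0.1579]
eef_rot: [-3.141, -0.0, 1.932]
force: [0.8, -0.4, -2.7]
grip_width: 0.0237
grip_force: 30.0
```

{"name": "jog_arm", "arguments": {"motion": [[0,0,0.03,0,0,0,-1],[0,0,0.03,0,0,0,-1],[0,0,0.02,0,0,0,-1],[0,0,0,0,0,0,-1],[0,0,0,0,0,0,-1]]}}

```text
time_s: 24.8
ee_pos: [0.6555, -0.0245, 0.079]
eef_rot: [3.141, 0.0, 1.935]
force: [0.4, 0.1, -2.4]
grip_width: 0.0236
grip_force: 30.0
```

{"name": "jog_arm", "arguments": {"motion": [[0,0,0.003,0,0,0,-1],[0,0,0.003,0,0,0,-1],[0,0,0,0,0,0,-1],[0,0,0,0,0,0,-1]]}}

```text
time_s: 25.2
ee_pos: [0.6553, -0.0245, 0.0727]
eef_rot: [3.141, 0.0, 1.937]
force: [0.4, 0.3, -3.2]
grip_width: 0.0235
grip_force: 30.0
```

{"name": "jog_arm", "arguments": {"motion": [[0,0,0.002,0,0,0,-1],[0,0,0.002,0,0,0,-1],[0,0,0,0,0,0,-1]]}}

```text
time_s: 25.5
ee_pos: [0.6554, -0.0244, 0.0685]
eef_rot: [3.141, 0.0, 1.937]
force: [0.9, -0.2, 0.1]
grip_width: 0.0239
grip_force: 30.0
```

The posts now carry the bar's weight. I'll release, rise straight up, and check.

{"name": "jog_arm", "arguments": {"motion": [[0,0,0,0,0,0,0],[0,0,0,0,0,0,0],[0,0,0,0,0,0,0],[0,0,0,0,0,0,0],[0,0,-0.02,0,0,0,0]]}}

```text
time_s: 26.0
ee_pos: [0.6539, -0.0244, 0.086]
eef_rot: [-3.138, -0.002, 1.937]
force: [-0.5, 0.2, -0.4]
grip_width: 0.047
grip_force: 0.0
```

{"name": "jog_arm", "arguments": {"motion": [[0,0,-0.03,0,0,0,0],[0,0,-0.04,0,0,0,0],[0,0,-0.04,0,0,0,0],[0,0,-0.02,0,0,0,0],[0,0,0,0,0,0,0]]}}

```text
time_s: 26.5
ee_pos: [0.6563, -0.0245, 0.2219]
eef_rot: [3.137, 0.002, 1.937]
force: [-0.1, -0.1, 0.2]
grip_width: 0.047
grip_force: 0.0
```

```bash
python3 - <<'E'
from h import *
_,w=snap('wrist','w9.png');c,_=load('w9.png');_,s=snap('side','s9.png');_,t=snap('top','t9.png')
P=np.array([.6558,-.0247,.13]);u,v=proj(c,P).astype(int)
g=cv2.cvtColor(w,cv2.COLOR_BGR2GRAY);print(ctrl.get_obs()['ee_pos'],u,v)
e=cv2.Canny(g,40,120);ls=cv2.HoughLinesP(e[v-80:v+90,u-50:u+50],1,np.pi/360,30,minLineLength=50,maxLineGap=8)
for l in (ls[:,0] if ls is not None else []):
    a,b=[onz(c,l[i]+u-50,l[i+1]+v-80,.13) for i in(0,2)];print(a.round(3),b.round(3),np.degrees(np.arctan2(b[1]-a[1],b[0]-a[0])).round(1))
# long-edge levelness in side view: predicted top edge ends and mask
S,_=load('s9.png');ax=np.array([-.361,.933,0]);n=np.array([.933,.361,0])
print('pred side',[proj(S,P+k*.075*ax-.012*n).round(1) for k in(-1,1)],[proj(S,P+k*.075*ax-.012*n-[0,0,.03]).round(1) for k in(-1,1)])
h=cv2.cvtColor(s,cv2.COLOR_BGR2GRAY)
E_=cv2.Canny(h,40,120);q=np.array([proj(S,P+k*.075*ax) for k in(-1,1)]);x0,y0=(q.min(0)-15).astype(int);x1,y1=(q.max(0)+30).astype(int)
ls=cv2.HoughLinesP(E_[y0:y1,x0:x1],1,np.pi/360,20,minLineLength=25,maxLineGap=5)
for l in (ls[:,0] if ls is not None else []): print('side line',l+[x0,y0,x0,y0])
# everything else unchanged between side0 and s9
s0=cv2.imread('pics/side0.png');dm=(cv2.absdiff(s,s0).max(2)>50).astype('uint8');nn,l,st,ce=cv2.connectedComponentsWithStats(dm)
for k in range(1,nn):
    if st[k,4]>60: print('changed',st[k])
E
```

```text
[ 0.65477412 -0.02445247  0.21668346] 281 201
[0.659 0.001 0.13 ] [0.639 0.05  0.13 ] 111.5
[ 0.713 -0.047  0.13 ] [0.668 0.069 0.13 ] 111.1
[ 0.684 -0.066  0.13 ] [ 0.662 -0.008  0.13 ] 110.4
[ 0.599 -0.002  0.13 ] [ 0.621 -0.06   0.13 ] -69.1
[ 0.638 -0.021  0.13 ] [0.619 0.032 0.13 ] 110.2
pred side [array([274. , 161.3]), array([250. , 191.9])] [array([274. , 171.3]), array([250.4, 202.6])]
side line [249 192 284 157]
side line [270 219 293 185]
side line [247 201 284 164]
side line [243 207 288 165]
side line [247 211 265 177]
changed [  212     0   255   242 19022]
changed [503   9   8  27 101]
changed [551  14   9  40 181]
changed [550  54  10  15  85]
changed [492  61  12   9  88]
changed [476  70  21  56 579]
changed [534  71  26  30 345]
changed [550  70  10  19 133]
changed [535 113  22  37 496]
changed [510 117  20  13  99]
changed [471 124  13  10  79]
changed [516 128  27  45 636]
changed [396 131  37  14 113]
changed [503 157  51  54 916]
changed [256 164  19  16 180]
changed [243 175  12  16  68]
changed [242 180  49  35 821]
changed [454 182  14  11  92]
changed [ 283  195  197  225 8530]
changed [494 195  11  28 147]
changed [530 207  25  14 177]
changed [488 240  23  25 356]
changed [397 244  19  48 457]
changed [546 264  14  11  80]
changed [181 313  18  26 294]
changed [393 318  42  45 896]
changed [481 335  40  26  76]
changed [539 359  21   9 108]
changed [449 366  68  54 999]
```

The wrist view puts the bar's edges at 111°, centred on the midpoint to within 2 mm. Nothing else has moved except the short post's socket. Handing in.

{"name": "jog_arm", "arguments": {"motion": [[0,0,0,0,0,0,0],[0,0,0,0,0,0,0],[0,0,0,0,0,0,0]]}}

```text
time_s: 26.95
ee_pos: [0.6551, -0.0245, 0.2177]
eef_rot: [-3.141, -0.0, 1.937]
force: [-0.2, -0.6, 0.6]
grip_width: 0.047
grip_force: 0.0
```

```bash
python3 -c "
from station import ctrl
print(ctrl.hand_in())"
```

```text
the job is handed in; nothing more can be done
None
```

The job is handed in, with no verdict returned: the bore probed 24 mm deep, the rod is back in its holder, post_short stands in the bore, and the bar lies centred across both posts, finished at about 27 s of the 72 s allowed.

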